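# Seat the centrifuge rotor on its splined spindle

## Robot

A 7-joint arm with a two-finger parallel gripper is mounted at the origin on the work surface. World frame = base frame: x ahead of the robot, y to its left, z up, the work surface at z = 0. Lengths are in m, angles in rad, forces in N, time in s.
With the tool pointing down it reaches from about 0.4 to 0.925 m from the base axis. Payload 4.1 kg.
Tool frame: the origin (TCP) lies at the very end of the fingers, on their centre line; the grasp point (between the pads) lies 19 mm behind it (bot.grip_point_offset is the distance from the TCP to the grasp point, in m); z points along the fingers, y is the direction in which the jaws open and shut (so a half turn about z gives the same grasp; the last joint's range is limited). The gripper opens to 85 mm and grips with 20 to 120 N. Pads are 22 mm wide; open, the fingers measure 114 mm over their backs; the gripper's body (76 mm by 85 mm) begins 54 mm behind the grasp point. The pads swing forward as they close: fully open they stand 13 mm farther back than shut.
Start: joints at [-1.338, 0.398, 0.045, 1.537, -0.019, 1.207, -0.051], TCP at [0.212, 0.615, 0.231] pointing down, gripper open.
Joint ranges: [-2.82, 2.82], [-0.49, 2.23], [-1.37, 1.46], [0, 2.46], [-1.36, 4.5], [0.23, 2], [-2.94, 2.94]. Speed limits (rad/s): [2.57, 2.57, 3.14, 3.14, 3.14, 3.14, 3.14].

## Interface

Orientations are given as a rotation vector (axis times angle).
In Python, from workcell import bot, imaging, hand_in gives the robot as it stands. The module is installed in compiled form; this text tells all that it offers.
- The arm moves only by the tool apply_moves, never from a script. Its argument "rows" is one flat list of numbers, 4 for each row, row after row: the shift along the tool's x, y, z scaled (see below), then the turn about the tool's z scaled (see below). In form: [dx, dy, dz, twist, dx, dy, dz, twist, ...]. A call has 1 to 12 rows; each row is the pose to reach, as a shift and turn from the pose measured when the call began, along the tool's axes at that moment, turning the shorter way round; what a row does not reach only later rows make up. The controller multiplies each number of a shift by 200 mm and each number of a turn by pi rad. A row lasts 1/10 s, in which the tool goes at most 50 mm and 8.59 degrees, less where a joint would pass 70% of its speed; a pose out of reach is approached as far as the arm can. A call with a number of a shift or a turn outside -1 to 1 is refused whole. A call with a gripper value outside its range is refused whole. "hand" is the closure, from 0 (fully open) to 1 (shut), set as the call begins (left out, the last holds). The fingers move at their own pace and stop on an object; "newtons" is the grip in N (left out, the last holds). Time passes only in rows, so rows that repeat a pose let the fingers close. It gives the time, the measured TCP pose, the force and the opening at its end, in the units of the state.
- bot.get_state(): the state, without advancing time (a new reading comes with each control period).
- imaging.grab_frame(name): name is "scene" or "top" or "wrist"; returns the picture (420x560x3 uint8, blue, green, red); there is no depth.
- imaging.get_calibration(name): a dict with "intrinsics" (3x3 intrinsics, pixels), "dist_coeffs" ([k1, k2, p1, p2, k3] as OpenCV has them; the pictures are not rectified), "origin" and "rotation" of the camera in the world. Camera axes: x right, y down, z forward; pixel columns grow to the right and rows downward; lengths in m; the calibration is good to about 2 mm. A picture is of the moment at which its call begins: read the wrist's pose just before it. get_calibration takes no time and is no camera call; for the wrist camera it gives the pose at the moment of the call.
- hand_in(): hands the job in, once; it reports no verdict.
The state is a dict: "t": time; "q": joint angles; "joint_vel": joint speeds; "tau": joint torques, N m; "ee_pos": TCP position; "ee_rot": TCP orientation; "wrist_force": force on the tool from outside, world axes, zero at the start; "torque": the same for the moment, N m; "grip_width": finger opening in m.
Only numpy, scipy, OpenCV 4.12 (cv2) and the standard library are available. Lean on these libraries where they do the work, as an engineer would, in place of code of your own. Each camera call takes 0.05 s, during which the arm holds its last target.

## Task

The rotor of the small white bench centrifuge is standing proud on its splined spindle. Flip the two sprung clips off the edges of the clear lid, then lift the lid off and lay it flat on the black mat, and then press the rotor down while rocking it round until its teeth mesh and it sits fully home on the spindle. Leave the clips open, let go of everything, and do not shift the other things on the table.

Things in the scene. Friction and masses are not known exactly. Their poses are not given: they have to be found in the camera images.
- centrifuge: white bench centrifuge, fixed: a square bowl 170 x 170 mm outside, open at the top, rim 150 mm high, walls 8, bowl floor 55 mm high; grey panel on its -x side, 29 mm out, 80 high. Origin at the centre of its underside; x and y along the sides, z up. A clip at the middle of the +y side (clip_left) and of the -y side (clip_right).
- spindle (a point): on the spindle's axis, on the face where the rotor's foot rests when home, 59 mm above the table. The spindle cannot turn: a core 17 mm thick, up to 34 mm above this point, with six teeth (every 60 degrees, 5 mm wide, up to 14 mm above this point). Their angle is not told: these axes are the centrifuge's.
- rotor_bar (a point): centre of the finger bar on the rotor: 56 mm long (its x), 10 thick (y), 22 high, on the middle of a flat disc 116 mm across whose top is 11 mm below this point. Rotor 350 g, loose on the spindle, 14 mm proud, its inner teeth end-on on the spindle's. Disc top 121 mm above the table, 107 when home. Teeth mesh within 9 degrees; turning at most 45 degrees, either way, finds a mesh.
- rotor_foot (a point): centre of the rotor's underside, at the mouth of its bore, 59 mm below the centre of the bar; 14 mm above the spindle point at the start. Home when it meets the spindle point.
- lid_knob (a point): centre of the lid's upright round knob, 26 mm thick and 30 mm high. The lid is a clear plate 176 x 170 x 6 mm, 250 g, with an 8 mm lip below that drops into the bowl; plate top 15 mm below this point, lowest edge 29 mm below it. On the bowl the plate's top is 156 mm above the table.
- clip_left (a joint): angle of the clip on the +y side, rad: 0 hooked over the lid, 2.4 hanging open outwards. Sprung over centre: it snaps shut below 0.7 and open above 0.7; about 2 N outwards at its tab starts it. It turns about a level pin along the centrifuge's x, 60 mm below the tab's centre, 8 mm outside the wall.
- clip_right (a joint): the same for the clip on the -y side: 0 hooked, 2.4 hanging open, snaps over at 0.7.
- clip_left_tab (a point): centre of the finger tab of the +y clip: a plate 36 mm wide (along the centrifuge's x), 4 mm thick, 34 mm high, standing up above the lid's edge when hooked, its centre 24 mm above the lid's plate; the hook below laps 8 mm over the lid, up to 5 mm above it. Push outwards (centrifuge +y) to flip.
- clip_right_tab (a point): the same tab on the -y clip; push it outwards (-y of the centrifuge).
- mat_top (a point): centre of the top face of the thin black rubber mat, 240 x 240 x 3 mm, fixed flat on the table.
- saline: glass infusion bottle with an orange cap, 64 mm across, 170 tall; origin under its foot; leave alone
- basin: white bowl, 150 mm across, 50 tall; origin under its foot; leave alone
- tape: roll of paper tape lying flat, 64 mm across, 25 tall; origin at the centre of its underside; leave alone
- jar: small amber jar, 44 mm across, 45 tall; origin under its foot; leave alone
- spatula: steel spatula with a handle, 160 mm long, lying flat; leave alone
- swabs: cardboard swab box 70 x 110 mm, 45 tall; origin at the centre of its underside; leave alone
- beaker: white plastic cup, 60 mm across, 70 tall; origin under its foot; leave alone
Mind the look-alikes: they are no part of the job. Leave any red look-alike of the part that bears lid_knob alone.

How it is judged:
By the outcome, as a careful person would: the job done as asked, in the order asked, and still so for the second after the job is handed in, with the robot touching nothing.
It also fails if it takes over 72 s, if anything falls off the work surface, if the arm or the gripper's body presses on something with over 40 N, if the wrist force passes 120 N, or if a joint passes its speed limit or range.

## Working session

There is one attempt and no reset: what is moved stays moved. The work goes in short steps, Python scripts to look and compute and a tool call to move; the robot and the scene stay as the last step left them, time stands still between calls to the robot, and variables do not carry over. Pictures are saved under pics/ and viewed, and the job is handed in when it is done.

Besides the shell and the picture viewer there is one more tool, called as name(argument=value, ...) on one line, values as JSON. apply_moves: Moves the arm, as the interface text tells. Shifts and turns lie within -1 to 1; 1 stands for 200 mm of shift or pi rad of turn. Its arguments: {"type":"object","properties":{"rows":{"type":"array"},"hand":{"type":"number"},"newtons":{"type":"number"}},"required":["rows"]}

```bash
ls; mkdir -p pics
python3 - <<'E'
from workcell import bot, imaging
import cv2
print(bot.get_state())
for n in ("scene","top","wrist"):
    print(n,imaging.get_calibration(n))
    cv2.imwrite(f"pics/{n}0.png",imaging.grab_frame(n))
E
```

```text
pics
{'t': 0.0, 'q': array([-1.33802065,  0.39920643,  0.04498801,  1.53787312, -0.01871859,
        1.20691815, -0.0506935 ]), 'joint_vel': array([ 1.87386392e-03, -4.17350739e-05,  1.02883113e-03, -9.11542454e-04,
       -5.84690182e-04,  9.20758227e-04, -3.86072198e-04]), 'tau': array([-1.71100673e-04, -4.75107801e+01,  1.36452701e+00, -2.54220843e+01,
        1.15617292e-02,  9.44803411e-03, -4.07891577e-06]), 'ee_pos': array([0.21145934, 0.61396634, 0.23025628]), 'ee_rot': array([-5.18488361e-01, -3.09828069e+00,  3.09606964e-03]), 'wrist_force': array([ 0.26776088, -0.11487302,  0.30585651]), 'torque': array([-0.00789245,  0.0255685 ,  0.02460714]), 'grip_width': 0.085682838595947}
scene {'intrinsics': array([[497.87416043,   0.        , 275.13031001],
       [  0.        , 497.87416043, 212.75018453],
       [  0.        ,   0.        ,   1.        ]]), 'dist_coeffs': array([-0.02191732,  0.        ,  0.        ,  0.        ,  0.        ]), 'origin': array([ 1.066515  , -0.60639148,  1.02659723]), 'rotation': array([-2.22766811, -0.87275879,  0.32994082])}
top {'intrinsics': array([[490.2178752 ,   0.        , 282.49046188],
       [  0.        , 490.2178752 , 204.20314558],
       [  0.        ,   0.        ,   1.        ]]), 'dist_coeffs': array([-0.10657179,  0.        ,  0.        ,  0.        ,  0.        ]), 'origin': array([0.38139474, 0.06185312, 1.48582021]), 'rotation': array([-2.21179349,  2.16722846, -0.12082784])}
wrist {'intrinsics': array([[309.42758471,   0.        , 279.46764296],
       [  0.        , 309.42758471, 212.59639001],
       [  0.        ,   0.        ,   1.        ]]), 'dist_coeffs': array([-0.04242555,  0.        ,  0.        ,  0.        ,  0.        ]), 'origin': array([0.13744672, 0.63866086, 0.37371921]), 'rotation': array([2.34045221, 1.66891018, 0.2618391 ])}
```

View pics/top0.png

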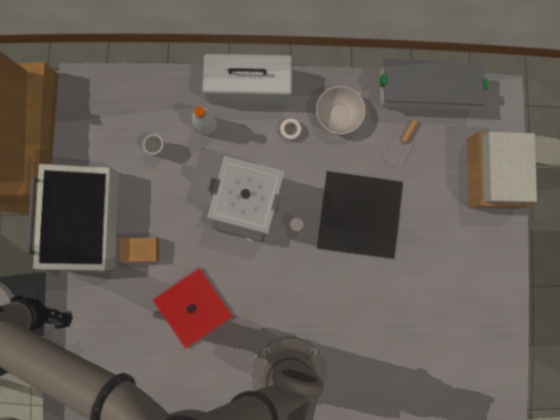

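View pics/scene0.png

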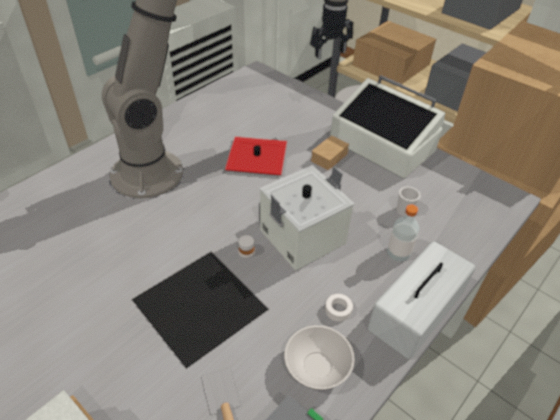

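View pics/wrist0.png

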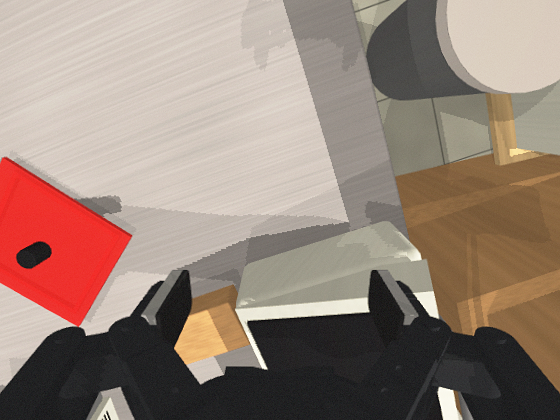

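Run:
```python
import cv2,numpy as np
t=cv2.imread("pics/top0.png");s=cv2.imread("pics/scene0.png")
a=cv2.resize(t[140:260,190:420],None,fx=3.4,fy=3.4,interpolation=cv2.INTER_CUBIC)
b=cv2.resize(s[150:280,240:370],None,fx=4.5,fy=4.5,interpolation=cv2.INTER_CUBIC)
c=cv2.resize(t[145:245,195:295],None,fx=6,fy=6,interpolation=cv2.INTER_CUBIC)
cv2.imwrite("pics/a.png",a);cv2.imwrite("pics/b.png",b);cv2.imwrite("pics/c.png",c)
```

```text
(no output)
```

View pics/c.png

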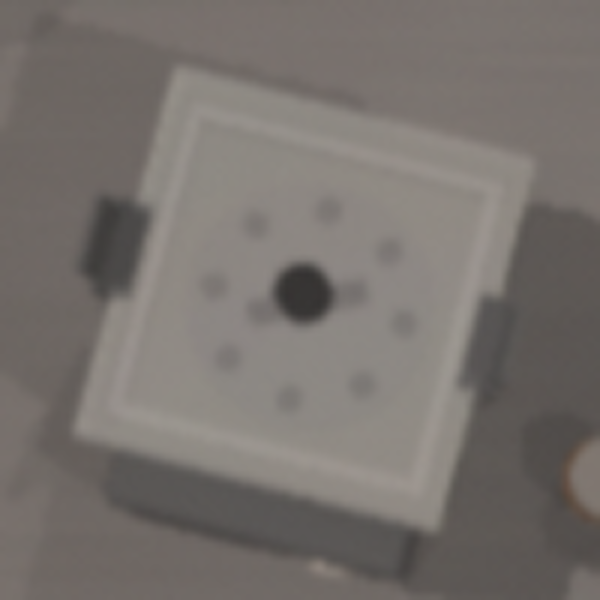

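View pics/b.png

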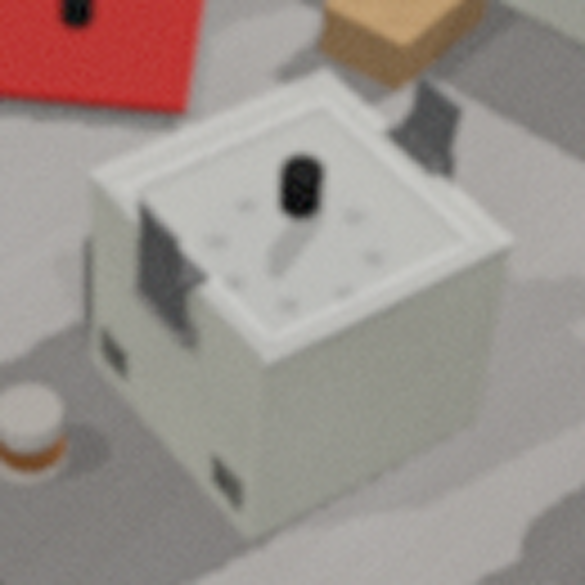

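```bash
cat > h.py <<'E'
import numpy as np,cv2
from scipy.spatial.transform import Rotation as R
from workcell import bot,imaging
def ray(cal,px):
    p=cv2.undistortPoints(np.array([px],float).reshape(-1,1,2),cal["intrinsics"],cal["dist_coeffs"]).reshape(-1,2)
    d=np.c_[p,np.ones(len(p))]@R.from_rotvec(cal["rotation"]).as_matrix().T
    return cal["origin"],d
def atz(cal,px,z):
    o,d=ray(cal,px); z=np.asarray(z,float)
    return o+d*((z-o[2])/d[:,2])[:,None]
def proj(cal,P):
    Rm=R.from_rotvec(cal["rotation"]).as_matrix().T
    return cv2.projectPoints(np.array(P,float).reshape(-1,3),cv2.Rodrigues(Rm)[0],-Rm@cal["origin"],cal["intrinsics"],cal["dist_coeffs"])[0].reshape(-1,2)
def pix2(cals,pxs):  # triangulate
    A=np.zeros((3,3));b=np.zeros(3)
    for c,p in zip(cals,pxs):
        o,d=ray(c,[p]);d=d[0]/np.linalg.norm(d[0]);M=np.eye(3)-np.outer(d,d);A+=M;b+=M@o
    return np.linalg.solve(A,b)
E
python3 - <<'E'
from h import *
T=imaging.get_calibration("top");S=imaging.get_calibration("scene")
c=np.array([(180,68),(535,158),(438,528),(77,435)])/6+[195,145]
P=atz(T,c,.156);print(P[:,:2],P.mean(0));
for i in range(4):
    e=P[(i+1)%4]-P[i];print(np.linalg.norm(e),np.degrees(np.arctan2(e[1],e[0])))
print("knob",atz(T,np.array([[303,292]])/6+[195,145],.186))
s=np.array([(325,72),(512,240),(270,360),(92,177)])/4.5+[240,150]
Q=atz(S,s,.156);print(Q,Q.mean(0))
print("knob scene",atz(S,np.array([[300,167]])/4.5+[240,150],.186))
t=np.array([[322,173],[403,181],[397,258],[319,249]]);M=atz(T,t,.003);print("mat",M,M.mean(0))
b=np.array([(262,310),(355,292)])/6+[195,145];B=atz(T,b,.143);print(B)
for n,px,z in (("jar",(297,225),.045),("tape",(290,129),.025),("saline",(201,112),.17),("basin",(341,108),.05),("beaker",(152,143),.07),("swabs",(139,250),.045)): print(n,atz(T,[px],z))
E
```

```text
[[0.62392668 0.19005277]
 [0.5859617  0.02684235]
 [0.41634308 0.06744847]
 [0.4549149  0.23159738]] [0.52028659 0.12898524 0.156     ]
0.16756783070485892 -103.09491231623132
0.17441139534955266 166.5369626531608
0.16861983580987858 76.77649943026724
0.17404291975726222 -13.810018173704975
knob [[0.51893895 0.12949631 0.186     ]]
[[0.4599922  0.23395513 0.156     ]
 [0.626979   0.19442251 0.156     ]
 [0.58738125 0.03283373 0.156     ]
 [0.42228757 0.07070583 0.156     ]] [0.52416001 0.1329793  0.156     ]
knob scene [[0.52233872 0.13257289 0.186     ]]
mat [[ 0.60710183 -0.0931985   0.003     ]
 [ 0.58852452 -0.34501876  0.003     ]
 [ 0.35150851 -0.32631447  0.003     ]
 [ 0.37504722 -0.08702195  0.003     ]] [ 0.48054552 -0.21288842  0.003     ]
[[0.51479045 0.15029879 0.143     ]
 [0.52400658 0.10790094 0.143     ]]
jar [[ 0.44448397 -0.01688042  0.045     ]]
tape [[0.7366344  0.00811158 0.025     ]]
saline [[0.74349665 0.25869745 0.17      ]]
basin [[ 0.79964533 -0.14383157  0.05      ]]
beaker [[0.67506055 0.41453636 0.07      ]]
swabs [[0.36105952 0.44564442 0.045     ]]
```

```bash
cat >> h.py <<'E'
C=np.array([0.5215,0.131,0]); YAW=np.radians(-13.4)
def w(p,yaw=None):
    c,s=np.cos(YAW),np.sin(YAW); p=np.atleast_2d(p); return C+np.c_[c*p[:,0]-s*p[:,1],s*p[:,0]+c*p[:,1],p[:,2]]
def go(target,ty=None):
    """deltas in tool frame scaled; ty = world angle of tool y axis wanted (deg), mod 180"""
    st=bot.get_state();M=R.from_rotvec(st["ee_rot"]).as_matrix()
    d=M.T@(np.array(target)-st["ee_pos"])/.2
    cur=np.degrees(np.arctan2(M[1,1],M[0,1])); tw=0
    if ty is not None:
        dd=(ty-cur+90)%180-90; tw=-dd   # tool z down
    print("t",round(st["t"],2),"pos",st["ee_pos"].round(4),"tooly",round(cur,1),"z",M[:,2].round(3),"F",st["wrist_force"].round(1),"w",round(st["grip_width"],4))
    print("  d",d.round(3),"twist",round(tw/180,4),"rows>=",np.ceil(max(np.linalg.norm(d)*4,abs(tw)/8.59)))
E
python3 - <<'E'
from h import *
T=imaging.get_calibration("top");S=imaging.get_calibration("scene")
t=cv2.imread("pics/top0.png");s=cv2.imread("pics/scene0.png")
def draw(im,cal,off,sc,sz):
    im=cv2.resize(im[off[1]:off[1]+sz,off[0]:off[0]+sz],None,fx=sc,fy=sc,interpolation=cv2.INTER_CUBIC)
    def pl(P,col): cv2.polylines(im,[np.round((proj(cal,w(P))-off)*sc).astype(int)],True,col,1)
    for sg in (1,-1):
        for y in (.087,.091):
            pl([(-.018,sg*y,.163),(.018,sg*y,.163),(.018,sg*y,.197),(-.018,sg*y,.197)],(0,0,255))
    pl([(-.088,-.085,.156),(.088,-.085,.156),(.088,.085,.156),(-.088,.085,.156)],(0,255,0))
    pl([(.013*np.cos(a),.013*np.sin(a),.186) for a in np.linspace(0,6.2,20)],(255,0,0))
    return im
cv2.imwrite("pics/o.png",np.hstack([draw(t,T,np.array([195,145]),4,100),draw(s,S,np.array([250,150]),3.5,114)[:400]])[:,:800])
print(R.from_rotvec(bot.get_state()["ee_rot"]).as_matrix())
for p in ([0,0.04,.17],[0,.06,.17],[0,-.06,.17],[0,0,.25]):
    print(w(p)); go(w(p)[0],-13.4)
E
```

```text
Traceback (most recent call last):
ValueError: all the input array dimensions except for the concatenation axis must match exactly, but along dimension 0, the array at index 0 has size 400 and the array at index 1 has size 399
```

```bash
cat > ov.py <<'E'
from h import *
def draw(im,cal,off,sc,sz):
    off=np.array(off)
    im=cv2.resize(im[off[1]:off[1]+sz,off[0]:off[0]+sz],(400,400),interpolation=cv2.INTER_CUBIC);sc=400/sz
    def pl(P,col): cv2.polylines(im,[np.round((proj(cal,w(P))-off)*sc).astype(int)],True,col,1)
    for sg in (1,-1):
        for y in (.087,.091):
            pl([(-.018,sg*y,.163),(.018,sg*y,.163),(.018,sg*y,.197),(-.018,sg*y,.197)],(0,0,255))
    pl([(-.088,-.085,.156),(.088,-.085,.156),(.088,.085,.156),(-.088,.085,.156)],(0,255,0))
    pl([(.013*np.cos(a),.013*np.sin(a),.186) for a in np.linspace(0,6.2,20)],(255,0,0))
    return im
E
python3 - <<'E'
from ov import *
T=imaging.get_calibration("top");S=imaging.get_calibration("scene")
t=cv2.imread("pics/top0.png");s=cv2.imread("pics/scene0.png")
cv2.imwrite("pics/o.png",np.hstack([draw(t,T,[195,145],4,100),draw(s,S,[250,150],4,100)]))
print(R.from_rotvec(bot.get_state()["ee_rot"]).as_matrix())
for p in ([0,0.04,.17],[0,.06,.17],[0,-.06,.17],[0,0,.25]):
    print(w(p)); go(w(p)[0],-13.4)
E
```

```text
[[-9.45480008e-01  3.25679854e-01 -4.31497204e-04]
 [ 3.25680133e-01  9.45478882e-01 -1.46104294e-03]
 [-6.78607587e-05 -1.52191696e-03 -9.99998840e-01]]
[[0.53076992 0.16991104 0.17      ]]
t 0.15 pos [0.2115 0.6141 0.2305] tooly 71.0 z [-0.    -0.001 -1.   ] F [ 0.5 -0.7  0.6] w 0.0855
  d [-2.232 -1.58   0.305] twist 0.4689 rows>= 12.0
[[0.53540487 0.18936655 0.17      ]]
t 0.15 pos [0.2115 0.6141 0.2305] tooly 71.0 z [-0.    -0.001 -1.   ] F [ 0.5 -0.7  0.6] w 0.0855
  d [-2.223 -1.48   0.305] twist 0.4689 rows>= 11.0
[[0.50759513 0.07263345 0.17      ]]
t 0.15 pos [0.2115 0.6141 0.2305] tooly 71.0 z [-0.    -0.001 -1.   ] F [ 0.5 -0.7  0.6] w 0.0855
  d [-2.281 -2.077  0.306] twist 0.4689 rows>= 13.0
[[0.5215 0.131  0.25  ]]
t 0.15 pos [0.2115 0.6141 0.2305] tooly 71.0 z [-0.    -0.001 -1.   ] F [ 0.5 -0.7  0.6] w 0.0855
  d [-2.252 -1.779 -0.095] twist 0.4689 rows>= 12.0
```

View pics/o.png

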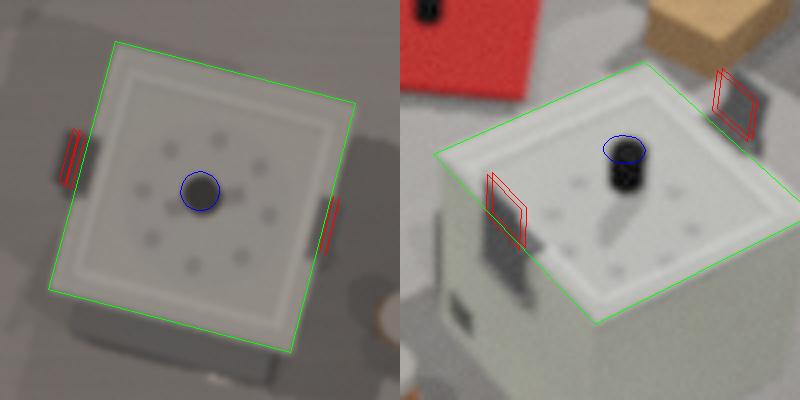

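apply_moves(rows=[0,0,-0.25,0,-0.1,-0.05,-0.4,0,-0.3,-0.2,-0.45,-0.03,-0.55,-0.35,-0.45,-0.03,-0.8,-0.5,-0.45,-0.03,-1,-0.65,-0.45,-0.03,-1,-0.65,-0.45,-0.03], hand=1, newtons=40)

```text
t: 0.85
ee_pos: [0.3629, 0.4203, 0.3209]
ee_rot: [0.386, 3.116, -0.006]
wrist_force: [-0.2, 0.1, 0.3]
grip_width: 0.0003
```

Run:
```python
from h import *
print(bot.get_state()["q"].round(3))
go(w([0,.052,.172])[0],76.6)
```

```text
[-1.067  0.175  0.151  1.638 -0.023  1.333  0.411]
t 0.85 pos [0.3629 0.4203 0.3209] tooly 75.9 z [ 0.002 -0.004 -1.   ] F [-0.2  0.1  0.3] w 0.0003
  d [-1.117 -0.947  0.75 ] twist -0.004 rows>= 7.0
```

apply_moves(rows=[-0.2,-0.17,0,0,-0.4,-0.34,0,0,-0.6,-0.51,0.05,0,-0.8,-0.68,0.15,0,-1,-0.85,0.3,0,-1,-0.94,0.35,0,-1,-0.94,0.35,0])

```text
t: 1.55
ee_pos: [0.511, 0.1799, 0.2486]
ee_rot: [-0.404, -3.113, 0.018]
wrist_force: [0.0, 1.2, 1.1]
grip_width: -0.0002
```

Run:
```python
from h import *
cv2.imwrite("pics/w1.png",imaging.grab_frame("wrist"))
print(bot.get_state()["q"].round(3))
go(w([0,.052,.172])[0],76.6)
```

```text
[-0.722  0.203  0.343  1.773 -0.067  1.182  0.957]
t 1.6 pos [0.5108 0.1844 0.2501] tooly 75.5 z [-0.002 -0.007 -1.   ] F [-0.5  0.6  0.9] w 0.0001
  d [-0.113  0.018  0.391] twist -0.0063 rows>= 2.0
```

View pics/w1.png

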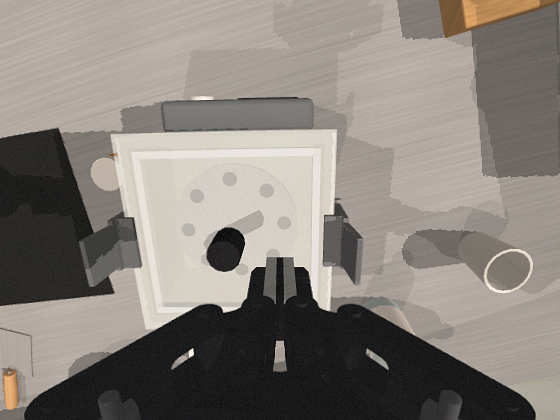

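Run:
```python
from h import *
c=imaging.get_calibration("wrist")
print(proj(c,w([[0,0,.186],[0,0,.156],[-.088,.085,.156],[-.088,-.085,.156],[.018,.089,.197],[-.018,.089,.197],[.018,-.089,.197],[-.018,-.089,.197]])).round(0))
```

```text
[[216. 257.]
 [223. 241.]
 [328. 130.]
 [103. 136.]
 [337. 284.]
 [339. 238.]
 [ 96. 287.]
 [ 85. 242.]]
```

apply_moves(rows=[-0.06,0.01,0.1,-0.005,-0.11,0.02,0.2,-0.005,-0.11,0.02,0.3,-0.005,-0.11,0.02,0.385,-0.005,-0.11,0.02,0.385,-0.005,-0.11,0.02,0.385,-0.005])

```text
t: 2.2
ee_pos: [0.5329, 0.1835, 0.1736]
ee_rot: [-0.37, -3.119, 0.01]
wrist_force: [0.7, -0.4, 0.3]
grip_width: 0.0002
```

Run:
```python
from h import *
go(w([0,.14,.17])[0],76.6)
go(w([0,-.052,.172])[0],76.6)
```

```text
t 2.2 pos [0.5329 0.1835 0.1736] tooly 76.5 z [-0.002 -0.006 -1.   ] F [ 0.7 -0.4  0.3] w 0.0002
  d [-0.004  0.432  0.015] twist -0.0008 rows>= 2.0
t 2.2 pos [0.5329 0.1835 0.1736] tooly 76.5 z [-0.002 -0.006 -1.   ] F [ 0.7 -0.4  0.3] w 0.0002
  d [-0.006 -0.528  0.011] twist -0.0008 rows>= 3.0
```

apply_moves(rows=[0,0.04,0,0,0,0.08,0,0,0,0.12,0,0,0,0.16,0,0,0,0.2,0,0,0,0.25,0,0,0,0.3,0,0,0,0.35,0,0,0,0.4,0,0,0,0.4,0,0,0,0.4,0,0])

```text
t: 3.3
ee_pos: [0.5517, 0.2617, 0.173]
ee_rot: [-0.369, -3.119, 0.01]
wrist_force: [-0.3, -0.7, -0.8]
grip_width: 0.0
```

Run:
```python
from h import *
go(w([0,-.052,.172])[0],76.6)
cv2.imwrite("pics/w2.png",imaging.grab_frame("wrist"))
```

```text
t 3.3 pos [0.5517 0.2617 0.173 ] tooly 76.5 z [-0.002 -0.006 -1.   ] F [-0.3 -0.7 -0.8] w 0.0
  d [-0.006 -0.93   0.011] twist -0.0006 rows>= 4.0
```

View pics/w2.png

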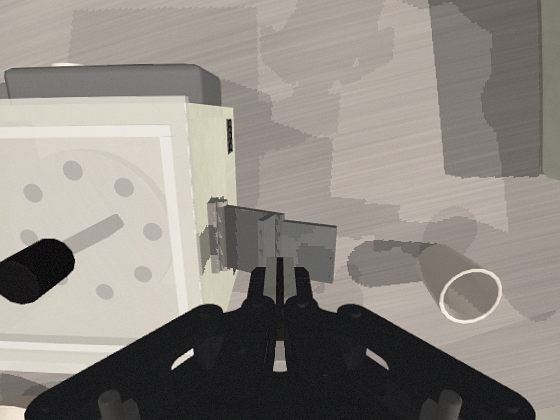

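apply_moves(rows=[0,0,-0.15,0,0,-0.1,-0.25,0,0,-0.35,-0.25,0,0,-0.6,-0.25,0,0,-0.8,-0.25,0,-0.005,-0.9,-0.25,0,-0.005,-0.93,-0.25,0,-0.005,-0.93,-0.15,0,-0.005,-0.93,0,0,-0.005,-0.93,0.01,0])

```text
t: 4.35
ee_pos: [0.5065, 0.0807, 0.1693]
ee_rot: [-0.368, -3.113, 0.014]
wrist_force: [-0.3, -0.4, -0.8]
grip_width: -0.0001
```

apply_moves(rows=[0,-0.04,0,0,0,-0.08,0,0,0,-0.12,0,0,0,-0.16,0,0,0,-0.2,0,0,0,-0.25,0,0,0,-0.3,0,0,0,-0.35,0,0,0,-0.4,0,0,0,-0.4,0,0,0,-0.4,0,0])

```text
t: 5.45
ee_pos: [0.4878, 0.0026, 0.1701]
ee_rot: [-0.369, -3.113, 0.014]
wrist_force: [0.7, -0.1, -0.0]
grip_width: -0.0001
```

Run:
```python
from h import *
go(w([0,0,.24])[0],76.6)
cv2.imwrite("pics/w3.png",imaging.grab_frame("wrist"))
```

```text
t 5.45 pos [0.4878 0.0026 0.1701] tooly 76.5 z [-0.008 -0.008 -1.   ] F [ 0.7 -0.1 -0. ] w -0.0001
  d [-0.012  0.66  -0.356] twist -0.0007 rows>= 4.0
```

View pics/w3.png

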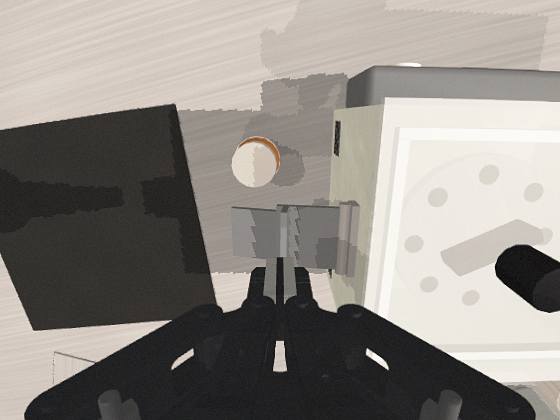

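apply_moves(rows=[0,0,-0.15,0,0,0.1,-0.3,0,0,0.3,-0.36,0,-0.01,0.5,-0.36,0,-0.01,0.63,-0.36,0,-0.01,0.66,-0.36,0,-0.01,0.66,-0.36,0,-0.01,0.66,-0.36,0], hand=0)

```text
t: 6.3
ee_pos: [0.5209, 0.1298, 0.2406]
ee_rot: [-0.37, -3.112, 0.016]
wrist_force: [0.3, -1.3, 0.1]
grip_width: 0.0854
```

Run:
```python
from ov import *
go(w([0,0,.16])[0],76.6)
c=imaging.get_calibration("wrist")
cv2.imwrite("pics/w4.png",imaging.grab_frame("wrist"))
print(proj(c,w([[0,0,.186],[0,0,.156],[-.088,.085,.156],[-.088,-.085,.156]])).round(0))
S=imaging.get_calibration("scene")
s=imaging.grab_frame("scene");cv2.imwrite("pics/s4.png",s)
```

```text
t 6.3 pos [0.5209 0.1298 0.2406] tooly 76.4 z [-0.009 -0.009 -1.   ] F [ 0.3 -1.3  0.1] w 0.0854
  d [-0.004  0.011  0.403] twist -0.0009 rows>= 2.0
[[284. 233.]
 [284. 219.]
 [405. 100.]
 [163. 101.]]
```

View pics/w4.png

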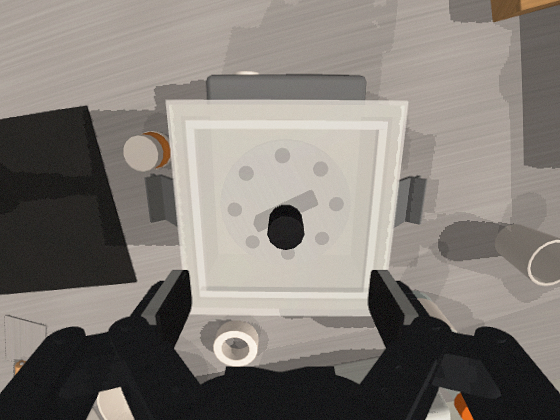

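View pics/s4.png

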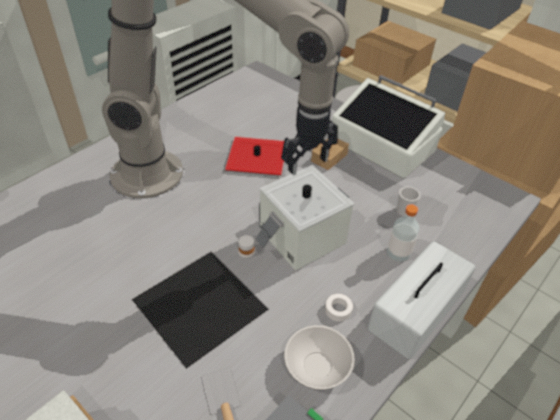

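apply_moves(rows=[0,0.01,0.15,0,0,0.01,0.28,0,0,0.01,0.36,0,0,0.01,0.4,0,0,0.01,0.4,0])

```text
t: 6.9
ee_pos: [0.5202, 0.1296, 0.1601]
ee_rot: [-0.374, -3.11, 0.017]
wrist_force: [0.1, 0.1, 0.7]
grip_width: 0.0856
```

apply_moves(rows=[0,0,0,0,0,0,0,0,0,0,0,0,0,0,0,0,0,0,0,0,0,0,0,0], hand=1, newtons=60)

```text
t: 7.5
ee_pos: [0.5211, 0.1307, 0.1613]
ee_rot: [-0.374, -3.112, 0.013]
wrist_force: [-0.7, 1.4, 5.5]
grip_width: 0.0247
```

Run:
```python
from ov import *
print(bot.get_state()["q"].round(2))
go([.4805,-.213,.24],85.5)
```

```text
[-0.62  0.28  0.35  1.89 -0.11  1.    1.11]
t 7.5 pos [0.5211 0.1307 0.1613] tooly 76.3 z [-0.008 -0.007 -1.   ] F [-0.7  1.4  5.5] w 0.0247
  d [-0.207 -1.721 -0.379] twist -0.0511 rows>= 8.0
```

apply_moves(rows=[0,0,-0.05,0,0,0,-0.12,0,0,0,-0.22,0,0,0,-0.34,0,0,0,-0.42,0,0,0,-0.42,0])

```text
t: 8.1
ee_pos: [0.5233, 0.1311, 0.248]
ee_rot: [-0.375, -3.117, 0.01]
wrist_force: [0.1, -0.5, -3.4]
grip_width: 0.0241
```

Run:
```python
from ov import *
go([.4805,-.213,.24],85.5)
cv2.imwrite("pics/w5.png",imaging.grab_frame("wrist"))
```

```text
t 8.1 pos [0.5233 0.1311 0.248 ] tooly 76.3 z [-0.003 -0.006 -1.   ] F [ 0.1 -0.5 -3.4] w 0.0241
  d [-0.2   -1.722  0.051] twist -0.0513 rows>= 7.0
```

View pics/w5.png

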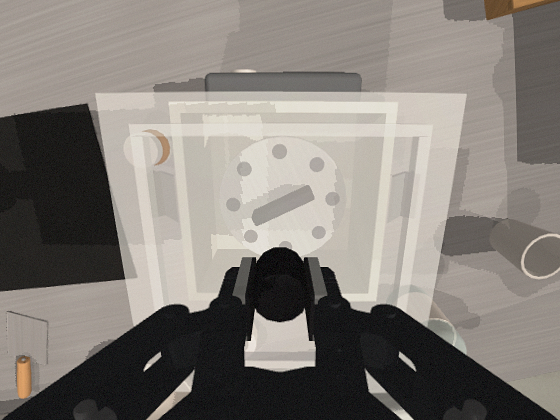

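apply_moves(rows=[-0.01,-0.05,0,0,-0.02,-0.15,0,-0.01,-0.04,-0.3,0,-0.02,-0.06,-0.45,0,-0.03,-0.08,-0.6,0,-0.04,-0.1,-0.75,0,-0.05,-0.11,-0.87,0,-0.05,-0.12,-0.95,0,-0.05,-0.12,-0.98,0,-0.05,-0.12,-0.98,0,-0.05])

```text
t: 9.15
ee_pos: [0.498, -0.0663, 0.2471]
ee_rot: [-0.133, -3.131, 0.012]
wrist_force: [0.6, -0.1, -2.8]
grip_width: 0.024
```

Run:
```python
from ov import *
go([.4805,-.213,.10],85.5)
```

```text
t 9.15 pos [ 0.498  -0.0663  0.2471] tooly 85.1 z [-0.008 -0.007 -1.   ] F [ 0.6 -0.1 -2.8] w 0.024
  d [ 0.02  -0.732  0.741] twist -0.002 rows>= 5.0
```

apply_moves(rows=[0,-0.05,0,0,0.01,-0.15,0,0,0.01,-0.3,0,0,0.02,-0.45,0,0,0.02,-0.6,0.05,0,0.02,-0.7,0.15,0,0.02,-0.73,0.25,0,0.02,-0.73,0.35,0,0.02,-0.73,0.35,0])

```text
t: 10.05
ee_pos: [0.4789, -0.2108, 0.1754]
ee_rot: [-0.131, -3.124, 0.01]
wrist_force: [-1.1, 1.5, -3.8]
grip_width: 0.0239
```

Run:
```python
from ov import *
go([.4805,-.213,.0225],85.5)
T=imaging.get_calibration("top")
t=imaging.grab_frame("top");cv2.imwrite("pics/t6.png",cv2.resize(t[130:290,190:420],None,fx=3.4,fy=3.4,interpolation=cv2.INTER_CUBIC))
```

```text
t 10.05 pos [ 0.4789 -0.2108  0.1754] tooly 85.2 z [-0.015 -0.006 -1.   ] F [-1.1  1.5 -3.8] w 0.0239
  d [-0.019 -0.005  0.765] twist -0.0017 rows>= 4.0
```

View pics/t6.png

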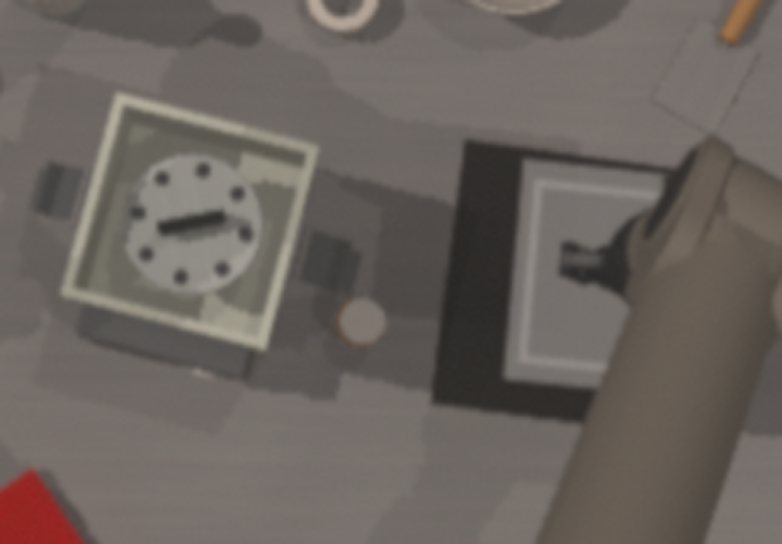

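apply_moves(rows=[-0.01,0,0.1,0,-0.02,0,0.25,0,-0.02,0,0.4,0,-0.02,0,0.55,0,-0.02,0,0.65,0,-0.02,0,0.71,0,-0.02,0,0.74,0,-0.02,0,0.757,0,-0.02,0,0.757,0])

```text
t: 11.0
ee_pos: [0.4833, -0.2126, 0.0263]
ee_rot: [-0.13, -3.129, 0.011]
wrist_force: [0.2, 0.2, -3.4]
grip_width: 0.0239
```

Run:
```python
from ov import *
go([.4805,-.213,.0225],85.5)
```

```text
t 11.0 pos [ 0.4833 -0.2126  0.0263] tooly 85.2 z [-0.01  -0.007 -1.   ] F [ 0.2  0.2 -3.4] w 0.0239
  d [ 0.013 -0.003  0.019] twist -0.0015 rows>= 1.0
```

apply_moves(rows=[0,0,0.01,0,0,0,0.018,0,0,0,0.024,0,0,0,0.024,0])

```text
t: 11.4
ee_pos: [0.4838, -0.2128, 0.0223]
ee_rot: [-0.131, -3.13, 0.011]
wrist_force: [-1.4, 0.5, 3.6]
grip_width: 0.0244
```

Contact. Release, rise.

apply_moves(rows=[0,0,0,0,0,0,0,0,0,0,0,0,0,0,0,0,0,0,0,0,0,0,0,0], hand=0)

```text
t: 12.0
ee_pos: [0.4837, -0.2128, 0.0222]
ee_rot: [-0.131, -3.13, 0.011]
wrist_force: [-0.6, -0.4, 0.2]
grip_width: 0.0857
```

apply_moves(rows=[0,0,-0.05,0,0,0,-0.15,0,0,0,-0.35,0,0,0,-0.6,0,0,0,-0.8,0,0,0,-1,0,0,0,-1,0])

```text
t: 12.7
ee_pos: [0.489, -0.2134, 0.2287]
ee_rot: [0.132, 3.135, -0.014]
wrist_force: [-0.0, -0.2, 0.1]
grip_width: 0.0855
```

Run:
```python
from ov import *
go(w([0,0,.25])[0],76.6)
cv2.imwrite("pics/w7.png",imaging.grab_frame("wrist"))
```

```text
t 12.7 pos [ 0.489  -0.2134  0.2287] tooly 85.2 z [ 0.003 -0.009 -1.   ] F [-0.  -0.2  0.1] w 0.0855
  d [-0.018  1.728 -0.122] twist 0.0477 rows>= 7.0
```

View pics/w7.png

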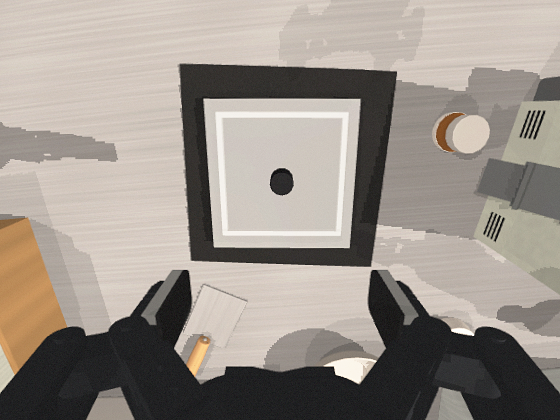

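apply_moves(rows=[0,0.1,-0.1,0,0,0.3,-0.2,0,0,0.5,-0.25,0,0,0.7,-0.25,0,0,0.9,-0.25,0,0,1,-0.25,0,0,1,-0.25,0])

```text
t: 13.45
ee_pos: [0.5035, -0.0087, 0.2729]
ee_rot: [-0.12, -3.135, 0.011]
wrist_force: [0.2, -0.3, -0.4]
grip_width: 0.0853
```

Run:
```python
from ov import *
go(w([0,0,.26])[0],76.6)
```

```text
t 13.45 pos [ 0.5035 -0.0087  0.2729] tooly 85.6 z [-0.004 -0.007 -1.   ] F [ 0.2 -0.3 -0.4] w 0.0853
  d [-0.036  0.704  0.059] twist 0.05 rows>= 3.0
```

apply_moves(rows=[-0.01,0.2,0,0.01,-0.02,0.4,0,0.03,-0.03,0.55,0.03,0.05,-0.035,0.65,0.05,0.05,-0.035,0.7,0.06,0.05,-0.035,0.7,0.06,0.05,-0.035,0.7,0.06,0.05])

```text
t: 14.15
ee_pos: [0.5212, 0.128, 0.2597]
ee_rot: [-0.37, -3.116, 0.014]
wrist_force: [-0.1, -0.5, 0.3]
grip_width: 0.0851
```

Run:
```python
from ov import *
go(w([0,0,.26])[0],76.6)
c=imaging.get_calibration("wrist")
f=imaging.grab_frame("wrist");cv2.imwrite("pics/w8.png",cv2.resize(f[60:300,130:450],None,fx=2.5,fy=2.5,interpolation=cv2.INTER_CUBIC))
print(proj(c,w([[0,0,.143],[0,0,.121],[.088,0.085,.15],[-.085,.085,.15],[-.085,-.085,.15]])))
T=imaging.get_calibration("top")
t=imaging.grab_frame("top");cv2.imwrite("pics/t8.png",cv2.resize(t[150:250,195:295],None,fx=6,fy=6,interpolation=cv2.INTER_CUBIC))
```

```text
t 14.15 pos [0.5212 0.128  0.2597] tooly 76.5 z [-0.005 -0.008 -1.   ] F [-0.1 -0.5  0.3] w 0.0851
  d [ 0.002  0.015 -0.001] twist -0.0008 rows>= 1.0
[[285.28208986 205.98090559]
 [285.06821954 199.35378645]
 [374.80646631 297.21297916]
 [394.83023805 103.88461097]
 [176.96782091 104.4518238 ]]
```

View pics/w8.png

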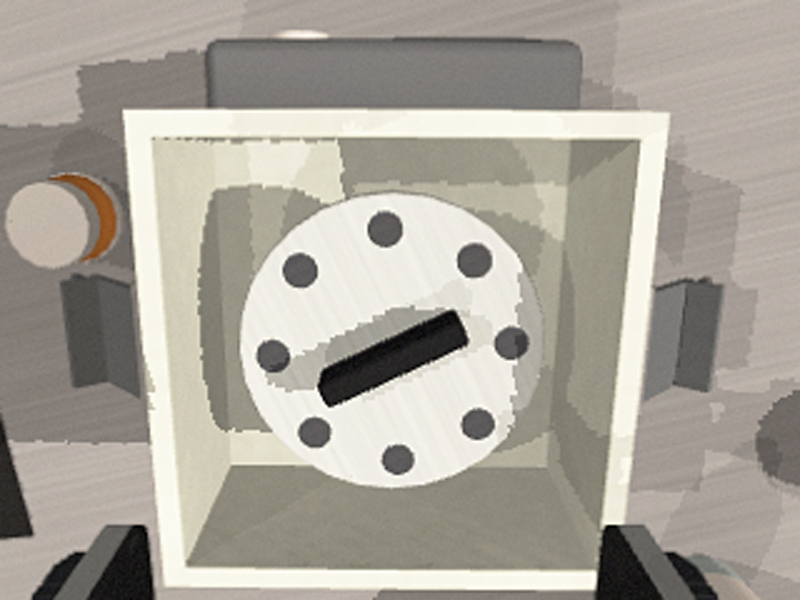

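Run:
```python
from ov import *
c=imaging.get_calibration("wrist")
e=atz(c,np.array([(325,393),(461,328)])/2.5+[130,60],.143);print(e,np.linalg.norm(e[1]-e[0]),e.mean(0))
d=e[1]-e[0];a=np.degrees(np.arctan2(d[1],d[0]));print("bar dir",a)
print("disc ctr",atz(c,np.array([(392,340)])/2.5+[130,60],.121))
r=atz(c,np.array([(124,111),(668,113),(596,586),(168,586)])/2.5+[130,60],.15);print(r,r.mean(0))
m=e.mean(0)
go([m[0],m[1],.2],a+90)
print(bot.get_state()["q"].round(2))
```

```text
[[0.52675713 0.10684222 0.143     ]
 [0.5147378  0.15867613 0.143     ]] 0.053209189242845976 [0.52074747 0.13275918 0.143     ]
bar dir 103.05511555915587
disc ctr [[0.51905851 0.1334641  0.121     ]]
[[0.4197662  0.07014997 0.15      ]
 [0.46023611 0.23537391 0.15      ]
 [0.62292947 0.18794624 0.15      ]
 [0.58554412 0.0301354  0.15      ]] [0.52211898 0.13090138 0.15      ]
t 14.25 pos [0.5214 0.1281 0.2602] tooly 76.4 z [-0.004 -0.008 -1.   ] F [-0.  -0.3  0. ] w 0.0852
  d [0.008 0.025 0.301] twist 0.3521 rows>= 8.0
[-0.65  0.19  0.38  1.77 -0.07  1.2   1.08]
```

View pics/t8.png

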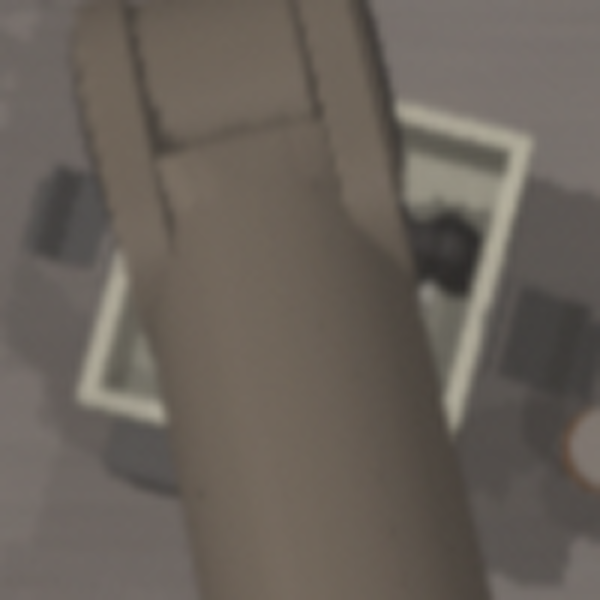

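apply_moves(rows=[0.008,0.025,0,0.04,0.008,0.025,0,0.085,0.008,0.025,0,0.13,0.008,0.025,0,0.175,0.008,0.025,0.05,0.22,0.008,0.025,0.1,0.265,0.008,0.025,0.2,0.31,0.008,0.025,0.3,0.352,0.008,0.025,0.3,0.352,0.008,0.025,0.3,0.352], hand=0.4)

```text
t: 15.25
ee_pos: [0.521, 0.1319, 0.2006]
ee_rot: [1.951, 2.46, -0.013]
wrist_force: [0.5, -0.3, 0.1]
grip_width: 0.0513
```

Run:
```python
from ov import *
go([.521,.1325,.127],13)
c=imaging.get_calibration("wrist")
f=imaging.grab_frame("wrist");cv2.imwrite("pics/w9.png",f)
print(bot.get_state()["q"].round(2), proj(c,[.521,.1325,.143]))
```

```text
t 15.25 pos [0.521  0.1319 0.2006] tooly 13.1 z [-0.004 -0.008 -1.   ] F [ 0.5 -0.3  0.1] w 0.0513
  d [0.005 0.003 0.368] twist 0.0008 rows>= 2.0
[-0.76  0.25  0.5   1.85 -0.13  1.08  0.03] [[279.92372603 228.62436398]]
```

View pics/w9.png

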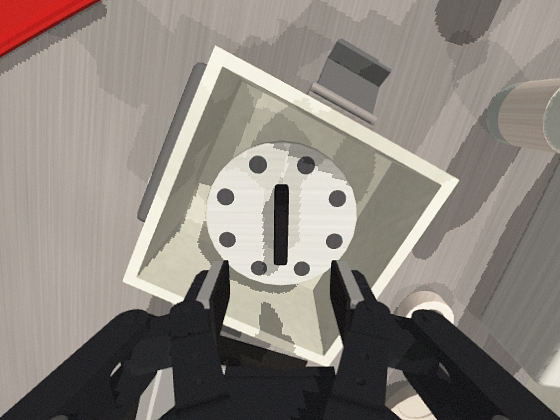

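apply_moves(rows=[0.005,0.003,0.12,0,0.005,0.003,0.24,0,0.005,0.003,0.32,0,0.005,0.003,0.36,0,0.005,0.003,0.36,0])

```text
t: 15.8
ee_pos: [0.5217, 0.1327, 0.1293]
ee_rot: [1.951, 2.46, -0.012]
wrist_force: [-0.3, 0.4, 0.1]
grip_width: 0.0513
```

apply_moves(rows=[0,0,0,0,0,0,0,0,0,0,0,0,0,0,0,0,0,0,0,0], hand=1, newtons=60)

```text
t: 16.3
ee_pos: [0.5222, 0.1328, 0.1303]
ee_rot: [1.95, 2.46, -0.01]
wrist_force: [-2.0, -0.8, 6.7]
grip_width: 0.0078
```

Run:
```python
from ov import *
go([.521,.1325,.127],13)
print(bot.get_state()["torque"])
```

```text
t 16.3 pos [0.5222 0.1328 0.1303] tooly 13.2 z [-0.002 -0.007 -1.   ] F [-2.  -0.8  6.7] w 0.0078
  d [ 0.    -0.006  0.017] twist 0.001 rows>= 1.0
[-0.16482593  0.41229741  0.01990763]
```

apply_moves(rows=[0,0,0.015,0,0,0,0.03,0,0,0,0.03,0])

```text
t: 16.6
ee_pos: [0.5236, 0.1329, 0.1301]
ee_rot: [1.952, 2.46, -0.005]
wrist_force: [-11.4, -1.5, 36.2]
grip_width: 0.0081
```

apply_moves(rows=[0,0,0.022,0.015,0,0,0.022,0.03,0,0,0.022,0.045,0,0,0.022,0.06,0,0,0.022,0.06])

```text
t: 17.1
ee_pos: [0.5244, 0.1329, 0.1299]
ee_rot: [2.176, 2.266, -0.002]
wrist_force: [-7.9, -2.4, 27.0]
grip_width: 0.0084
```

Run:
```python
from ov import *
go([.521,.1325,.127],13)
print(bot.get_state()["torque"])
```

```text
t 17.1 pos [0.5244 0.1329 0.1299] tooly 2.3 z [-0.001 -0.001 -1.   ] F [-7.9 -2.4 27. ] w 0.0084
  d [-0.001 -0.017  0.014] twist -0.0593 rows>= 2.0
[-0.6457601   2.22276432  0.13539899]
```

apply_moves(rows=[0,-0.01,0.022,0.015,0,-0.01,0.022,0.03,0,-0.01,0.022,0.045,0,-0.01,0.022,0.06,0,-0.01,0.022,0.06])

```text
t: 17.6
ee_pos: [0.5241, 0.1326, 0.1291]
ee_rot: [2.379, 2.05, 0.003]
wrist_force: [-5.2, -1.6, 20.7]
grip_width: 0.0082
```

Run:
```python
from ov import *
go([.521,.1325,.127],13)
print(bot.get_state()["torque"])
```

```text
t 17.6 pos [0.5241 0.1326 0.1291] tooly -8.5 z [ 0.002  0.    -1.   ] F [-5.2 -1.6 20.7] w 0.0082
  d [-0.003 -0.015  0.011] twist -0.1195 rows>= 3.0
[-0.68177589  1.28524993  0.02753971]
```

apply_moves(rows=[0,-0.01,0.025,0.015,0,-0.01,0.025,0.03,0,-0.01,0.025,0.045,0,-0.01,0.025,0.06,0,-0.01,0.025,0.06])

```text
t: 18.1
ee_pos: [0.5215, 0.1326, 0.1239]
ee_rot: [2.56, 1.818, 0.001]
wrist_force: [-0.6, -1.8, 0.9]
grip_width: 0.0082
```

Run:
```python
from ov import *
go([.521,.1325,.127],13)
print(bot.get_state()["torque"])
c=imaging.get_calibration("wrist")
f=imaging.grab_frame("wrist");cv2.imwrite("pics/w10.png",f)
```

```text
t 18.1 pos [0.5215 0.1326 0.1239] tooly -19.2 z [ 0.001 -0.001 -1.   ] F [-0.6 -1.8  0.9] w 0.0082
  d [-0.001 -0.002 -0.015] twist -0.1791 rows>= 4.0
[-0.34938399  0.34704536  0.22912111]
```

View pics/w10.png

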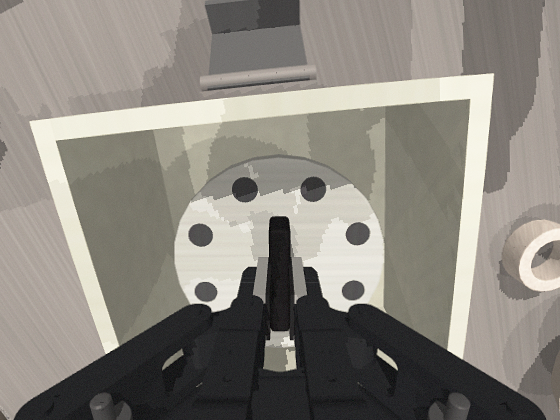

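apply_moves(rows=[0,0,0.01,0,0,0,0.02,0,0,0,0.03,0,0,0,0.04,0,0,0,0.05,0,0,0,0.05,0])

```text
t: 18.75
ee_pos: [0.522, 0.1326, 0.1165]
ee_rot: [-2.559, -1.822, -0.002]
wrist_force: [-5.5, -1.8, 18.4]
grip_width: 0.0081
```

Run:
```python
from ov import *
go([.521,.1325,.127],13)
print(bot.get_state()["torque"])
```

```text
t 18.75 pos [0.522  0.1326 0.1165] tooly -19.1 z [ 0.001  0.001 -1.   ] F [-5.5 -1.8 18.4] w 0.0081
  d [-0.002 -0.005 -0.053] twist -0.1784 rows>= 4.0
[-0.53315203  1.60332613  0.37954182]
```

apply_moves(rows=[0,0,0.02,0,0,0,0.03,0.012,0,0,0.035,0.012,0,0,0.035,-0.012,0,0,0.035,-0.012,0,0,0.035,0,0,0,0.035,0])

```text
t: 19.45
ee_pos: [0.5227, 0.1327, 0.1162]
ee_rot: [-2.554, -1.822, -0.003]
wrist_force: [-17.3, -3.7, 49.6]
grip_width: 0.0086
```

Run:
```python
from ov import *
go([.521,.1325,.127],13)
print(bot.get_state()["torque"])
```

```text
t 19.45 pos [0.5227 0.1327 0.1162] tooly -19.0 z [-0.001  0.005 -1.   ] F [-17.3  -3.7  49.6] w 0.0086
  d [-0.004 -0.008 -0.054] twist -0.1778 rows>= 4.0
[-0.95586566  4.07447105  0.65281122]
```

Solid stop at about 14 mm down. Relax the press, release and rise to check.

apply_moves(rows=[0,0,0,0,0,0,0,0,0,0,0,0])

```text
t: 19.75
ee_pos: [0.5222, 0.1323, 0.1168]
ee_rot: [-2.553, -1.822, -0.001]
wrist_force: [-4.1, -1.0, 9.8]
grip_width: 0.0082
```

apply_moves(rows=[0,0,0,0,0,0,0,0,0,0,0,0,0,0,0,0], hand=0.4)

```text
t: 20.15
ee_pos: [0.5225, 0.1325, 0.1167]
ee_rot: [-2.553, -1.822, -0.002]
wrist_force: [-0.5, -0.4, 0.6]
grip_width: 0.0515
```

apply_moves(rows=[0,0,-0.03,0,0,0,-0.1,0,0,0,-0.25,0,0,0,-0.45,0,0,0,-0.65,0,0,0,-0.8,0,0,0,-0.8,0,0,0,-0.8,0])

```text
t: 20.95
ee_pos: [0.5231, 0.1318, 0.278]
ee_rot: [-2.553, -1.822, -0.006]
wrist_force: [-1.1, 0.3, 0.4]
grip_width: 0.0513
```

Run:
```python
from ov import *
go([.521,.1325,.127],13)
c=imaging.get_calibration("wrist")
f=imaging.grab_frame("wrist");cv2.imwrite("pics/w11.png",f)
cv2.imwrite("pics/s11.png",imaging.grab_frame("scene"))
# disc circle projections at proud and home
for z in (.107,.121):
    P=[(.058*np.cos(a)+.5215,.058*np.sin(a)+.132,z) for a in np.linspace(0,6.28,60)]
    cv2.polylines(f,[proj(c,P).round().astype(int)],True,(0,0,255) if z<.11 else (255,0,0),1)
cv2.imwrite("pics/w11o.png",cv2.resize(f[60:320,130:430],None,fx=2.3,fy=2.3))
```

```text
t 20.95 pos [0.5231 0.1318 0.278 ] tooly -19.0 z [ 0.     0.006 -1.   ] F [-1.1  0.3  0.4] w 0.0513
  d [-0.005 -0.01   0.755] twist -0.1776 rows>= 4.0
```

View pics/w11o.png

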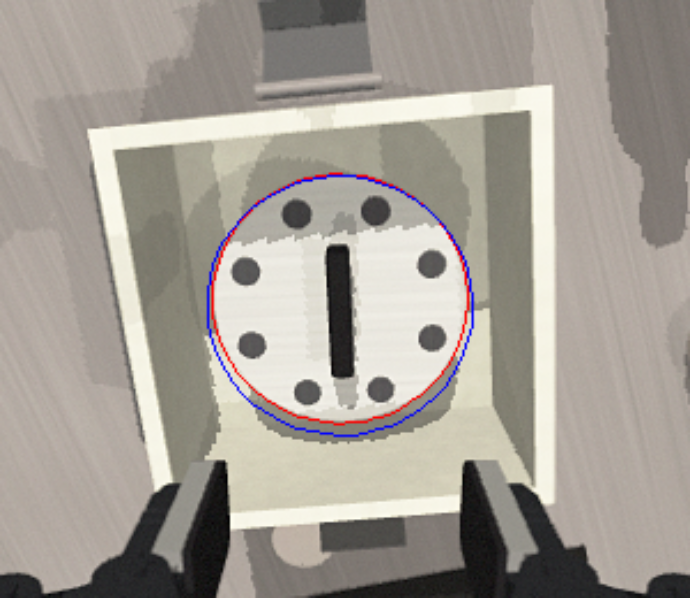

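View pics/s11.png

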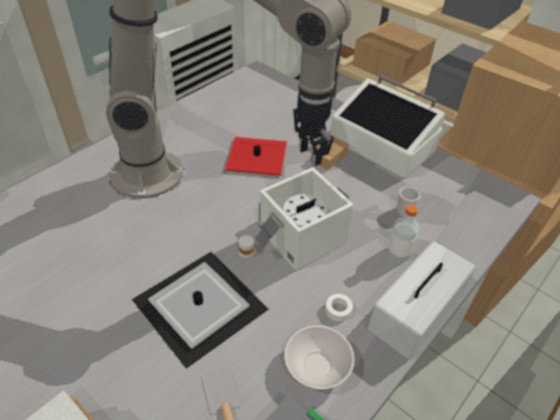

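```bash
python3 -c "
from workcell import hand_in
print(hand_in())"
```

```text
the job is handed in; nothing more can be done
None
```

I flipped both clips open, then lifted the clear lid off by its knob and laid it flat on the black mat. I then gripped the rotor bar, pressed down and turned it about 32° until the teeth meshed. The job was handed in at about 21 s of the 72 s allowed; no verdict is reported.

- **Rotor:** it went down about 14 mm to a hard stop at roughly 50 N, with a small rock each way at the bottom. The last wrist picture shows the disc on the outline for the home height (107 mm), not the proud one (121 mm).
- **Lid and clips:** the lid lies wholly within the mat in the last scene picture. The clip on the -y side is clearly hanging open there. The +y clip is mostly hidden behind the bowl in that view, but the wrist picture shows a clip hanging open on that side.
- **Other objects:** the red look-alike lid and the other objects look unmoved compared with the first scene picture. I judged this by eye rather than measuring it.
- **Gripper:** it is part-open about 0.17 m above the rotor and touching nothing.

No check failed. The knob and lid corners first appeared up to about 5 mm off in one wrist picture, taken while the arm was still settling. Later pictures agreed to 2–3 mm.

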